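# Arm the tester, then turn the ball sensor dish a quarter turn

## Robot

A 6-joint arm with a two-finger parallel gripper is mounted at the origin on the work surface. World frame = base frame: x ahead of the robot, y to its left, z up, the work surface at z = 0. Lengths are in m, angles in rad, forces in N, time in s.
With the tool pointing down it reaches from about 0.35 to 0.8 m from the base axis. Payload 7.3 kg.
Tool frame: the origin (TCP) lies between the finger pads; the fingertips stand 25 mm ahead of it and the grasp point (between the pads) lies 6 mm ahead of it (r.tip_extent is the distance from the TCP to the fingertips, in m); z points along the fingers, y is the line along which they close (so a half turn about z gives the same grasp; the last joint's range is limited). The gripper opens to 85 mm and grips with 20 to 120 N. Pads are 22 mm wide; open, the fingers measure 114 mm over their backs; the gripper's body (76 mm by 85 mm) begins 54 mm behind the grasp point. The pads swing forward as they close: fully open they stand 13 mm farther back than shut.
Start: joints at [-1.362, 0.342, 1.524, -0, 1.275, -0.146], TCP at [0.182, -0.492, 0.256] pointing down, gripper open.
Joint ranges: [-2.53, 2.53], [-0.77, 2.02], [0.04, 2.7], [-1, 4.14], [0.28, 2.66], [-3.11, 3.11]. Speed limits (rad/s): [2.57, 2.57, 3.14, 3.14, 3.14, 3.14].

## Interface

Orientations are given as a unit quaternion [x, y, z, w].
In Python, from workcell import r, command_gripper, optics gives the robot as it stands. The module is installed in compiled form; this text tells all that it offers. Calls block until the motion is done:
- r.reach(position, orientation): joint-space move of the TCP to a pose.
- r.move_straight(position, orientation=None, speed=0.15, max_force=None): straight line of the TCP; orientation=None keeps the orientation; speed is the mean speed in m/s. With max_force (N) it stops when the force on the tool has changed by that much, and returns True; else False.
- r.movej(angles): joint-space move.
- command_gripper(opening, force=None): finger opening in m; force is the grip in N (None keeps the last); returns when the fingers have stopped.
- r.hold(seconds).
- r.solve_ik(position, orientation): joint angles nearest the present ones, or None.
- r.read_state(): the state.
- optics.get_image(name): name is "scene" or "top"; returns (picture, depth): 384x512x3 uint8, red, green, blue; 384x512 float32, m along the optical axis (not along the pixel's ray), 0 where there is no reading.
- optics.camera_model(name): a dict with "K" (3x3 intrinsics, pixels), "k1" (the pictures are not rectified: a ray, as slopes to the right and down, at radius r is drawn at 1 + k1 r^2 times it, then the intrinsics apply), "R" (3x3) and "t" (3): a world point X has camera coordinates R X + t. Camera axes: x right, y down, z forward; pixel columns grow to the right and rows downward; lengths in m; the calibration is good to about 2 mm. A picture is of the moment at which its call begins. camera_model takes no time and is no camera call.
A pose or a line that the arm cannot do raises r.PlanningError and nothing moves.
- r.finish_job(): hands the job in; it is judged then, once.
The state is a dict: "time_s": time; "joint_positions": joint angles; "dq": joint speeds; "tau": joint torques, N m; "eef_pos": TCP position; "eef_rot": TCP orientation; "contact_force": force on the tool from outside, world axes, zero at the start; "torque": the same for the moment, N m; "grip_width": finger opening in m; "grip_force": force on a finger pad.
Only numpy, scipy, OpenCV 4.12 (cv2) and the standard library are available. Lean on these libraries where they do the work, as an engineer would, in place of code of your own. Each camera call takes 0.05 s, during which the arm holds its last target. There are 200 camera calls.

## Task

Arm the red tester: turn its key fully clockwise to the stop, then let go so that it springs back. Then lift the blue ball-sensor dish off its stand to roughly 5 to 10 cm above its seat and turn it a quarter turn there, still straight above the stand, until its yellow pointer points at the red puck, keeping the dish level all the while with its loose steel ball resting in the middle. Finish holding the dish there, still and level; do not touch the ball or disturb the screwdriver, smoke detector or battery.

Things in the scene. Friction and masses are not known exactly. Their poses are not given: they have to be found in the camera images.
- panel: Red tester box fixed on the bench, 160 (x) x 140 (y) x 60 mm high; origin under its centre, z up. A key sits upright on its top, 30 mm from the centre along -x, on a steel collar of radius 14 mm that stands 8 mm above the top. A black display lies on its +x half. It and the stand may swap sides of the bench.
- key (a joint): Key angle, rad: 0 at rest, grows clockwise seen from above, hard stop at 1.1. A spring brings it back to 0 when let go, within about a second; 0.015 N m at rest rising to 0.125 N m at the stop.
- key_grip (a point): Point on the key's vertical axis at the height to grip, 92 mm above the bench. Key head: upright black bar 32 mm long, 10 mm thick, 36 mm high (72 to 108 mm above the bench); at rest it lies along the box's x axis, so it is gripped across the box's y axis. The point does not turn with the key.
- stand: Black base plate 70 (x) x 210 (y) x 6 mm fixed on the bench with an aluminium post at its centre; origin under its centre, z up. The post carries a square seat 44 mm wide, its floor 45 mm above the bench, with a lip 6 mm high and 4 mm thick around it (36 mm square inside).
- red_puck: Red puck, radius 14 mm, 10 mm high, fixed on one end of the stand's base plate, 85 mm from the stand's centre along the stand's +y or -y (it changes sides). Origin under its centre, 6 mm above the bench.
- white_puck: White puck, same size, on the opposite end of the base plate.
- dish: Loose blue round dish, outer diameter 58 mm, rim 26 mm high, about 0.12 kg; origin under the centre of its foot, z up. Foot: black, 28 mm square, 8 mm high, in the stand's square seat with about 4 mm play each side, so the dish cannot turn until lifted over 6 mm. Inside: shallow black funnel, slope 0.14 rad, lowest in the middle, 12 mm above the origin.
- dish_mid (a point): Point on the dish's axis 22 mm above its origin: where the ball's centre is when resting in the middle. Two flat lugs for gripping stand on the dish's +y and -y sides: outer faces 62 mm apart, 26 mm long, 8 to 28 mm above the dish's origin.
- pointer_tip (a point): Tip of the dish's yellow pointer, 50 mm from the dish's axis along the dish's +x, 20 mm above its origin; the pointer is 8 mm wide. At the start it points along the stand's +x, give or take 0.1 rad: a quarter turn from both pucks.
- ball_center (a point): Centre of the loose steel ball, diameter 20 mm, 33 g, lying in the middle of the dish; it can roll about 16 mm out to the wall.
- screwdriver: Loose screwdriver lying between the tester and the stand, 170 mm long, a bystander.
- detector: Loose white smoke detector head, diameter 100 mm, 48 mm high, a bystander beyond the screwdriver.
- battery: Loose grey sealed battery, 43 x 97 x 52 mm high, a bystander near the robot.
- ball: The same ball as a body; its origin lies on the ball's surface and turns with it, so use point ball_center.
Things that resemble listed ones, but are neither listed nor needed, are in the scene too. Of the things like the panel, leave any that is turquoise; of the rest the smaller one is meant.

How it is judged:
By the outcome, as a careful person would: the job done as asked, in the order asked, and still so for the second after the job is handed in, while the arm keeps its last pose, push and grip.
It also fails if it takes over 54 s, if anything falls off the work surface, if the arm or the gripper's body presses on something with over 40 N, if the wrist force passes 120 N, or if a joint passes its speed limit or range.

## Working session

There is one attempt and no reset: what is moved stays moved. The work goes in short steps, each a Python script; the robot and the scene stay as the last script left them, time stands still between calls to the robot, and variables do not carry over. Pictures are saved under pics/ and viewed, at most 10 in all, crops included, and the job is handed in when it is done.

```bash
mkdir -p pics
cat > h.py <<'E'
import numpy as np, cv2
from workcell import r, command_gripper, optics
from scipy.spatial.transform import Rotation as Ro
def snap(n):
    im,d=optics.get_image(n); return im,d,optics.camera_model(n)
def save(im,f): cv2.imwrite('pics/'+f,im[:,:,::-1])
def slopes(c,uv):
    uv=np.atleast_2d(np.float64(uv)); K=c['K']
    D=np.array([c['k1'],0,0,0,0.])
    return cv2.undistortPointsIter(uv.reshape(-1,1,2),np.array(K,float),D,None,None,(3,50,1e-10)).reshape(-1,2)
def onplane(c,uv,z):
    s=slopes(c,uv); R=np.array(c['R']);t=np.array(c['t'])
    o=-R.T@t; d=np.c_[s,np.ones(len(s))]@R
    return o+d*((z-o[2])/d[:,2])[:,None]
def cloud(c,d):
    v,u=np.mgrid[:d.shape[0],:d.shape[1]]
    s=slopes(c,np.c_[u.ravel(),v.ravel()]); z=d.reshape(-1,1)
    P=(np.c_[s,np.ones(len(s))]*z-np.array(c['t']))@np.array(c['R'])
    P[z[:,0]==0]=np.nan
    return P.reshape(d.shape+(3,))
def proj(c,X):
    p=np.array(c['R'])@X+c['t'];a=p[:2]/p[2];a=a*(1+c['k1']*(a@a));return (np.array(c['K'])@np.r_[a,1])[:2]
def down(yaw): # tool z down, tool y axis horizontal at angle yaw
    y=np.array([np.cos(yaw),np.sin(yaw),0]);z=np.array([0,0,-1.]);x=np.cross(y,z)
    return Ro.from_matrix(np.c_[x,y,z]).as_quat()
E
python3 - <<'E'
from h import *
for n in ('top','scene'):
    im,d,c=snap(n); save(im,n+'0.png'); np.savez(n+'0.npz',im=im,d=d); print(n,c)
print(r.read_state())
E
```

```text
top {'K': array([[388.32671341,   0.        , 266.20658008],
       [  0.        , 388.32671341, 194.8029705 ],
       [  0.        ,   0.        ,   1.        ]]), 'k1': 0.04550872541134992, 'R': array([[ 0.02465492, -0.99954356, -0.01745856],
       [-0.98429115, -0.02121728, -0.17527341],
       [ 0.17482299,  0.02150566, -0.98436499]]), 't': array([0.11804708, 0.53694581, 1.05682619])}
scene {'K': array([[423.7450408 ,   0.        , 255.94751389],
       [  0.        , 423.7450408 , 190.73339136],
       [  0.        ,   0.        ,   1.        ]]), 'k1': 0.006715140144318338, 'R': array([[-0.03071762,  0.99939985, -0.01601154],
       [ 0.68419986,  0.00934643, -0.72923466],
       [-0.72864736, -0.03335545, -0.68407634]]), 't': array([-0.10081639, -0.32431193,  1.77351533])}
{'time_s': 0.1, 'joint_positions': array([-1.36197710e+00,  3.42664460e-01,  1.52494304e+00,  1.60804198e-05,
        1.27539871e+00, -1.45993574e-01]), 'dq': array([ 1.92726191e-03, -5.22024034e-04, -2.54088481e-03,  5.86653754e-04,
        1.67941869e-03, -8.83760766e-06]), 'tau': array([ 1.64175050e-03, -4.34446156e+01, -2.46490949e+01, -1.24540688e-04,
        4.65730278e-03,  8.20456449e-06]), 'eef_pos': array([ 0.18235165, -0.49196071,  0.25568199]), 'eef_rot': array([ 9.84304882e-01,  1.76474924e-01, -1.45117425e-05, -7.06671124e-04]), 'contact_force': array([0.56471022, 0.17539378, 0.38418884]), 'torque': array([ 0.0002776 , -0.03348236,  0.05415078]), 'grip_force': 0.0, 'grip_width': 0.08515665173426523}
```

View pics/top0.png

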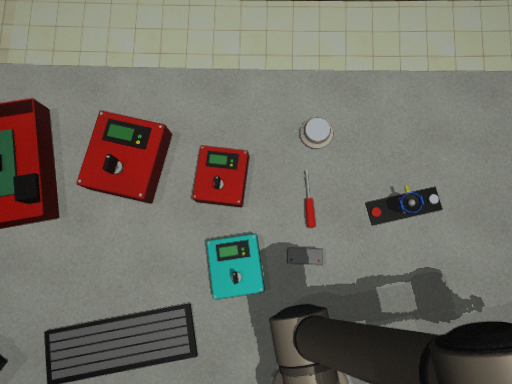

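View pics/scene0.png

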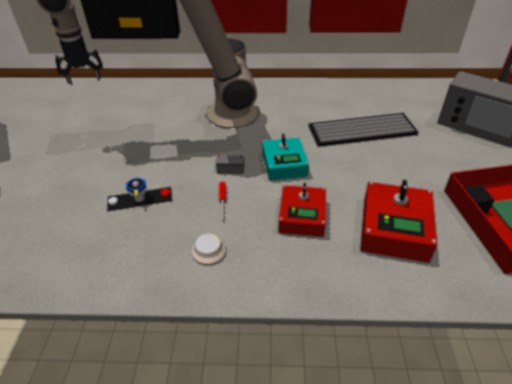

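The top view shows the meant red tester at (220,176) with its key at (218,183). The stand is at (404,206), with the red puck at (376,212), the white puck at (434,199) and the yellow pointer near (407,188). The screwdriver, detector and battery lie between them.

```bash
cat > m.py <<'E'
from h import *
z=np.load('top0.npz');im,d=z['im'],z['d'];c=optics.camera_model('top')
z2=np.load('scene0.npz');im2,d2=z2['im'],z2['d'];c2=optics.camera_model('scene')
def mask(im,box,f):
    h=cv2.cvtColor(im,cv2.COLOR_RGB2HSV).astype(int);m=f(h[...,0],h[...,1],h[...,2]);o=np.zeros(m.shape,bool)
    x0,y0,x1,y1=box;o[y0:y1,x0:x1]=m[y0:y1,x0:x1];return o
red=lambda h,s,v:((h<8)|(h>172))&(s>130)&(v>70)
def cen(m):
    v,u=np.nonzero(m);return np.array([u.mean(),v.mean()]),len(u)
def est(nm,box,box2,f,zz):
    for i,b,cc in((im,box,c),(im2,box2,c2)):
        m=mask(i,b,f)
        if m.any():
            p,n=cen(m);print(nm,p.round(1),n,onplane(cc,p,zz)[0].round(4))
        else: print(nm,'none')
est('redpuck',(362,195,390,228),(155,180,178,200),red,.016-.002)
est('white',(425,185,445,212),(103,190,122,212),lambda h,s,v:(v>170)&(s<60),.014)
yel=lambda h,s,v:(h>20)&(h<35)&(s>130)&(v>90)
est('pointer',(395,178,420,200),(122,175,150,210),yel,.045+.02)
blue=lambda h,s,v:(h>100)&(h<130)&(s>130)&(v>50)
for i,b,cc in((im,(390,185,430,220),c),(im2,(120,170,155,200),c2)):
    m=mask(i,b,blue);v,u=np.nonzero(m);pts=np.c_[u,v].astype(np.float32)
    P=onplane(cc,pts,.071);e=cv2.minEnclosingCircle(P[:,:2].astype(np.float32));print('dish',e,len(u))
# panel
P=cloud(c,d);m=mask(im,(185,135,258,215),red);top=m&(abs(P[...,2]-.06)<.008)
v,u=np.nonzero(top);Q=onplane(c,np.c_[u,v],.06)[:,:2]
(cx,cy),wh,a=cv2.minAreaRect(Q.astype(np.float32));print('panel',cx,cy,wh,a,np.nanmedian(P[top][:,2]))
P2=cloud(c2,d2);m2=mask(im2,(270,178,335,242),red);top2=m2&(abs(P2[...,2]-.06)<.008)
v,u=np.nonzero(top2);Q=onplane(c2,np.c_[u,v],.06)[:,:2];print('panel2',cv2.minAreaRect(Q.astype(np.float32)))
for nm,PP in(('top',P),('scene',P2)):
    k=(PP[...,2]>.085)&(PP[...,2]<.115)&(abs(PP[...,0]-cx)<.09)&(abs(PP[...,1]-cy)<.08)
    K=PP[k];print('key',nm,len(K),K.mean(0).round(4),K.min(0).round(3),K.max(0).round(3))
for nm,PP in(('top',P),('scene',P2)):
    k=(PP[...,2]>.05)&(PP[...,2]<.1)&(abs(PP[...,0]-.45)<.12)&(abs(PP[...,1]+.26)<.1)
    K=PP[k];print('dishcloud',nm,len(K),np.median(K,0).round(4),K.min(0).round(3),K.max(0).round(3))
A=cv2.resize(im[125:230,180:260],None,fx=5,fy=5,interpolation=2);B=cv2.resize(im[160:240,360:445],None,fx=5,fy=5,interpolation=2)
o=np.zeros((525,825,3),np.uint8)
o[:525,:400]=A;o[:400,400:825]=B;save(o[:,:800],'crop0.png')
E
python3 m.py
```

```text
redpuck [375.9 211.6] 77 [ 0.4977 -0.187   0.014 ]
redpuck [164.8 191.8] 66 [ 0.4967 -0.1868  0.014 ]
white [434.1 198.1] 7 [ 0.5409 -0.3536  0.014 ]
white [112.2 199.9] 23 [ 0.5373 -0.3518  0.014 ]
pointer [406.6 188.3] 22 [ 0.5578 -0.2593  0.065 ]
pointer [135.6 192.6] 19 [ 0.5553 -0.2597  0.065 ]
dish ((0.5196810960769653, -0.26896652579307556), 0.033751003444194794) 158
dish ((0.5279166102409363, -0.2661292254924774), 0.03403858095407486) 109
panel 0.588405966758728 0.2624066472053528 (0.13827824592590332, 0.15881669521331787) 84.47193908691406 0.06089170183645129
panel2 ((0.5962702035903931, 0.2618163228034973), (0.13580544292926788, 0.16648569703102112), 84.98873138427734)
key top 54 [0.5586 0.2639 0.1045] [0.544 0.259 0.087] [0.575 0.27  0.112]
key scene 41 [0.5662 0.2639 0.103 ] [0.547 0.259 0.088] [0.576 0.269 0.111]
dishcloud top 455 [ 0.5204 -0.2657  0.0634] [ 0.49  -0.302  0.051] [ 0.567 -0.234  0.08 ]
dishcloud scene 283 [ 0.5225 -0.2669  0.0663] [ 0.488 -0.301  0.05 ] [ 0.567 -0.237  0.082]
```

View pics/crop0.png

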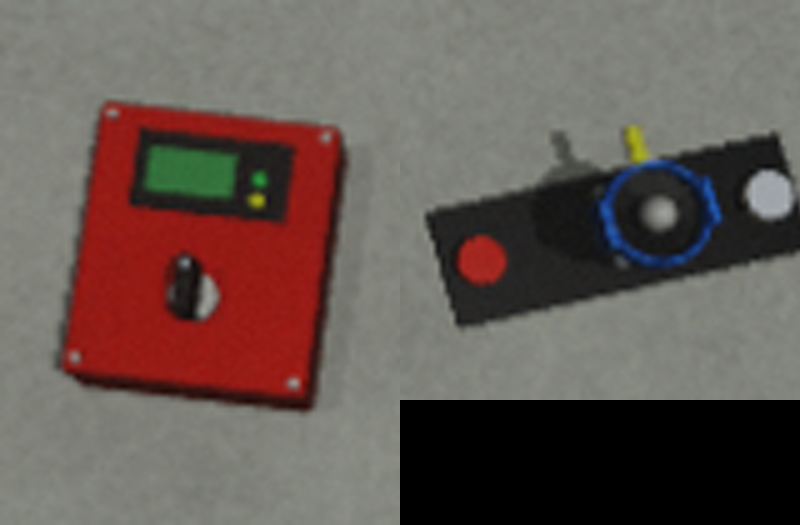

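The crops confirm it: the panel's +x side (its display) faces world +x, with the key upright at rest. The red puck is on the stand's +y side, and the ball sits in the middle of the dish. Key first.

Run:
```python
from h import *
kx,ky=.560,.2645; y0=np.deg2rad(84.5)
r.reach([kx,ky,.18],down(y0)); 
r.move_straight([kx,ky,.098],speed=.1,max_force=15)
s=r.read_state();print(s['time_s'],s['eef_pos'],s['joint_positions'].round(3),s['contact_force'].round(2))
command_gripper(0,40); s=r.read_state();print(s['grip_width'],s['grip_force'],s['contact_force'].round(2),s['torque'].round(3))
q=s['joint_positions'].copy();q6=q[5];b=s['torque'][2]
for a in list(np.arange(.2,1.01,.2))+[1.06,1.1,1.14,1.18]:
    q[5]=q6+a; r.movej(q); s=r.read_state()
    print(round(a,2),s['time_s'],(s['joint_positions'][5]-q6).round(3),s['torque'].round(3),s['contact_force'].round(1),s['tau'][5].round(3))
    if abs(s['torque'][2]-b)>.5: break
im,d,c=snap('top');save(cv2.resize(im[125:230,180:280],None,fx=5,fy=5,interpolation=2),'key1.png')
```

```text
4.05 [0.56045014 0.26464794 0.09867348] [ 0.318  0.665  1.443 -0.     1.033 -1.157] [-0.67 -0.42 -0.15]
0.008825663731299154 44.28300619125366 [0.68 5.05 0.21] [ 0.703  0.02  -0.002]
0.2 5.0333 0.196 [0.007 0.056 0.046] [0.1 1.2 0.6] 0.446
0.4 5.3417 0.394 [0.018 0.106 0.036] [-0.1  0.7  0.5] 0.434
0.6 5.65 0.593 [-0.066  0.167  0.098] [-0.5  1.1  1.1] 0.441
0.8 5.9583 0.792 [-0.054  0.258  0.123] [-1.2  0.6  1.6] 0.456
1.0 6.2667 0.992 [-0.065  0.399  0.131] [-2.3  0.7  2.3] 0.474
1.06 6.5167 1.055 [-0.118  0.448  0.151] [-2.9  0.4  2.3] 0.287
1.1 6.7667 1.096 [-0.03   0.522  0.147] [-3.1  0.7  1.9] 0.237
1.14 7.0167 1.137 [-0.043  0.634  0.544] [-3.   1.2  2.9] 0.645
```

The torque jump from 0.15 to 0.54 N m at 1.14 rad is the stop. I'll press slightly further, then release straight up.

Run:
```python
from h import *
s=r.read_state();q=s['joint_positions'].copy();q[5]+=.025;r.movej(q);r.hold(.3);s=r.read_state();print(s['torque'].round(3))
command_gripper(.085); s=r.read_state();p=s['eef_pos'];print(s['time_s'],s['grip_width'],s['contact_force'].round(2))
r.hold(1.0)
r.move_straight([p[0],p[1],.2],speed=.12)
a=np.deg2rad(-76); D=(.5195,-.2685)
r.reach([*D,.2],down(a))
s=r.read_state();print(s['time_s'],s['joint_positions'].round(3))
im,d,c=snap('top');P=cloud(c,d)
k=(P[...,2]>.09)&(P[...,2]<.115)&(abs(P[...,0]-.565)<.05)&(abs(P[...,1]-.264)<.05);v,u=np.nonzero(k)
print(cv2.minAreaRect(P[k][:,:2].astype(np.float32)))
i2,_,c2=snap('scene')
o=np.vstack([cv2.resize(im[140:220,180:440],(780,240),interpolation=2),cv2.resize(i2[160:240,80:340],(780,240),interpolation=2)]);save(o,'after1.png')
```

```text
[0.032 0.572 0.725]
8.3333 0.08478655746911294 [1.2  0.02 0.33]
12.2667 [-0.606  0.498  1.438  0.     1.205  0.718]
((0.5593894720077515, 0.26491689682006836), (0.009834415279328823, 0.03208719938993454), 84.0559310913086)
```

View pics/after1.png

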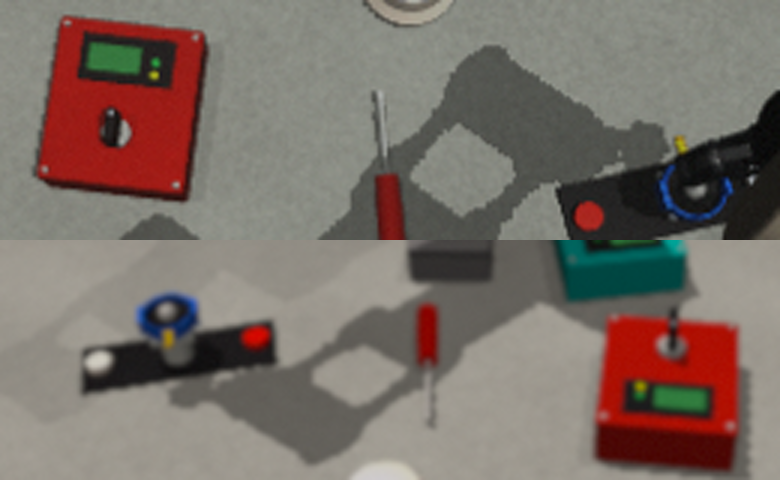

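The key has sprung back to −6°, along the panel. The gripper is over the dish, and the ball is still central in both views. Grip the lugs now.

Run:
```python
from h import *
D=(.5195,-.2685);o=down(np.deg2rad(-76.3))
print(r.move_straight([*D,.067],o,speed=.09,max_force=8))
s=r.read_state();print(s['time_s'],s['eef_pos'],s['contact_force'].round(2))
for w in (.072,.067,.064): command_gripper(w,25); s=r.read_state();print(s['grip_width'],s['grip_force'],s['contact_force'].round(2))
command_gripper(.055,30); r.hold(.3);s=r.read_state();print(s['time_s'],s['grip_width'],s['grip_force'],s['contact_force'].round(2),s['torque'].round(3))
im,d,c=snap('top');i2,_,c2=snap('scene')
save(np.hstack([cv2.resize(im[160:240,360:440],(400,400),interpolation=2),cv2.resize(i2[150:220,95:165],(400,400),interpolation=2)]),'grip.png')
```

```text
False
13.9917 [ 0.51978363 -0.26869226  0.0675775 ] [-0.1   0.22 -0.21]
0.07172608082298873 0.0 [ 0.16 -0.39 -0.2 ]
0.06742618888719122 0.0 [-0.3  0.1  0.4]
0.06421007406037894 0.0 [ 0.09 -0.37 -0.54]
15.2417 0.06138473013366163 33.55435788631439 [-0.9   0.79  2.76] [ 0.078  0.081 -0.024]
```

View pics/grip.png

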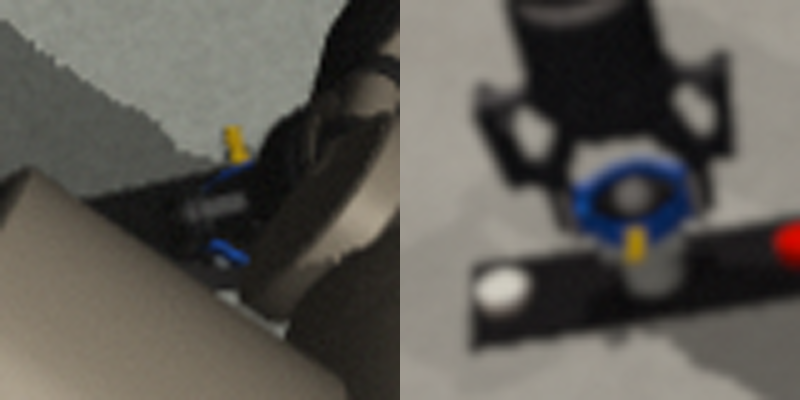

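Firm on both lugs; the dish is level and the ball central. Lift, then rotate with the last joint only.

Run:
```python
from h import *
command_gripper(.055,45)
s=r.read_state();p=s['eef_pos'];
r.move_straight([p[0],p[1],p[2]+.075],speed=.04)
r.hold(.3);s=r.read_state();print(s['time_s'],s['eef_pos'],s['contact_force'].round(2),s['grip_width'])
i2,_,c2=snap('scene');A=cv2.resize(i2[130:210,95:175],(400,400),interpolation=2)
q=s['joint_positions'].copy();a=q[5]
for k in range(1,9): q[5]=a-1.593*k/8; r.movej(q)
r.hold(.5);s=r.read_state();print(s['time_s'],s['eef_pos'],Ro.from_quat(s['eef_rot']).as_matrix().round(4),s['contact_force'].round(2),s['torque'].round(3))
im,d,c=snap('top');i2,d2,c2=snap('scene');np.savez('end.npz',im=im,d=d,i2=i2,d2=d2)
save(np.hstack([A,cv2.resize(i2[130:210,95:175],(400,400),interpolation=2)]),'lift.png')
P2=cloud(c2,d2)
h=cv2.cvtColor(i2,cv2.COLOR_RGB2HSV).astype(int)
m=(h[...,0]>18)&(h[...,0]<36)&(h[...,1]>120)&(h[...,2]>80);m[:130]=0;m[215:]=0;m[:,:95]=0;m[:,180:]=0
v,u=np.nonzero(m);print(len(u),u.mean(),v.mean(),onplane(c2,[[u.mean(),v.mean()]],.14),np.nanmedian(P2[m],0))
```

```text
17.8917 [ 0.51956495 -0.26847826  0.14218123] [-0.44  0.47 -1.48] 0.06130206221044709
20.9083 [ 0.51954017 -0.26848025  0.1421719 ] [[-2.577e-01  9.662e-01 -2.000e-04]
 [ 9.662e-01  2.577e-01  1.000e-04]
 [ 1.000e-04 -1.000e-04 -1.000e+00]] [ 0.32 -0.75 -2.24] [0.014 0.02  0.004]
14 143.0 164.5 [[ 0.5073909  -0.23203384  0.14      ]] [ 0.51058499 -0.23095604  0.14241862]
```

View pics/lift.png

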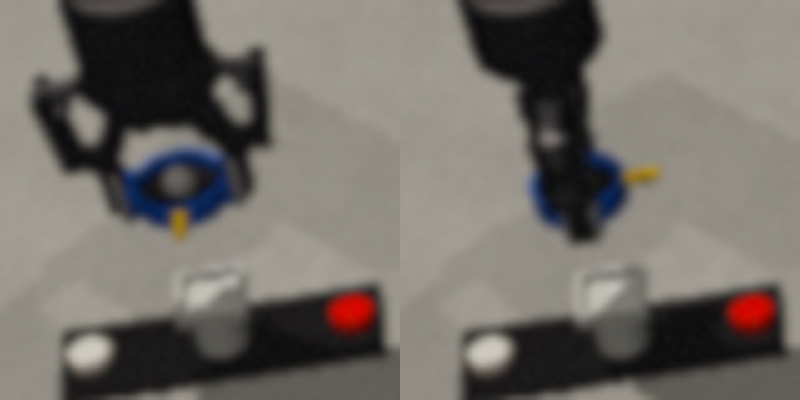

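Run:
```python
from h import *
z=np.load('end.npz')
for n,im,d in(('scene',z['i2'],z['d2']),('top',z['im'],z['d'])):
    P=cloud(optics.camera_model(n),d);h=cv2.cvtColor(im,cv2.COLOR_RGB2HSV).astype(int)
    near=(np.hypot(P[...,0]-.5195,P[...,1]+.2685)<.06)
    b=near&(h[...,0]>100)&(h[...,0]<130)&(h[...,1]>130)&(P[...,2]>.138)&(P[...,2]<.155)
    Q=P[b];print(n,b.sum())
    if b.sum()>10:
        f=np.linalg.lstsq(np.c_[Q[:,:2]-[.5195,-.2685],np.ones(len(Q))],Q[:,2],rcond=None)[0];print('rim plane',f.round(3))
    g=near&(h[...,1]<50)&(h[...,2]>75)&(P[...,2]<.158)&(P[...,2]>.135);print('grey',g.sum(),P[g].mean(0) if g.any() else '')
```

```text
scene 26
rim plane [0.068 0.047 0.142]
grey 9 [ 0.51551032 -0.2753671   0.14498561]
top 62
rim plane [ 0.018 -0.058  0.147]
grey 10 [ 0.51672849 -0.2639611   0.15005183]
```

```bash
python3 -c "
from h import *
r.hold(.5);s=r.read_state();print(s['time_s'],s['grip_width'],abs(s['dq']).max());print(r.finish_job())"
```

```text
21.5083 0.061249386630115185 0.001695170244937513
the job is handed in; nothing more can be done
None
```

The job is handed in at 21.5 s: the key was turned to its stop and sprang back, and the dish is held still 7.5 cm above its seat with its pointer at the red puck; it measured level within camera noise, and the ball was seen central after the lift but the finger hid it after the turn.

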